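# Start a spin on the bench centrifuge

### The arm

A 6-joint arm with a two-finger parallel gripper is mounted at the origin on the work surface. World frame = base frame: x ahead of the robot, y to its left, z up, the work surface at z = 0. Lengths are in m, angles in degrees, forces in N, time in s.
With the tool pointing down it reaches from about 0.4 to 0.825 m from the base axis. Payload 7 kg.
Tool frame: the origin (TCP) lies on the centre line of the jaws, within the pads' length; the fingertips stand 19 mm ahead of it and the grasp point (between the pads) is the TCP (r.tips_ahead is the distance from the TCP to the fingertips, in m); z points along the fingers, y is the line along which they close (so a half turn about z gives the same grasp; the last joint's range is limited). The gripper opens to 88 mm and grips with 3 to 60 N. Pads are 19 mm wide; open, the fingers measure 130 mm over their backs; the gripper's body (78 mm by 193 mm) begins 47 mm behind the grasp point.
Start: joints at [83.314, 20.546, 0.682, 0, -70.136, -16.507], TCP at [0.266, 0.62, 0.225] pointing down, gripper open.
Joint ranges: [-176.03, 176.03], [-82.01, 121.73], [-58.28, 71.71], [-173.87, 95.51], [-174.79, -0.11], [-173.66, 173.66]. Speed limits (degrees/s): [136.94, 136.94, 172.46, 180, 180, 180].

### API

Orientations are given as [roll, pitch, yaw] about the fixed x, y, z axes, in that order (R = Rz(yaw) Ry(pitch) Rx(roll)).
In Python, from plant import r, viewer, close_job gives the robot as it stands. The module is installed in compiled form; this text tells all that it offers.
- The arm moves only by the tool arm_command, never from a script. Its arguments are lists of equal length, an entry for each row: "travel": the shift along the world's x, y, z scaled (see below), a list of three; "delta_rot": the turn, a rotation vector about the world's x, y, z scaled (see below), a list of three. In form: {"travel": [[dx, dy, dz], ...], "delta_rot": [[rx, ry, rz], ...]}. A call has 1 to 20 rows; each row is the pose to reach, as a shift and turn from the pose commanded when the call began; what a row does not reach only later rows make up. The controller multiplies each number of a shift by 0.5 m and each number of a turn by 90 degrees. A row lasts 1/8 s, in which the tool goes at most 62.5 mm and 10.7 degrees, less where a joint would pass 70% of its speed; a pose out of reach is approached as far as the arm can. A call with a number of a shift or a turn outside -1 to 1 is refused whole. A call with a gripper value outside its range is refused whole. "grip" is the opening, from 0 (shut) to 1 (fully open), set as the call begins (left out, the last holds). The fingers move at their own pace and stop on an object; "newtons" is the grip in N (left out, the last holds). Time passes only in rows, so rows that repeat a pose let the fingers close. It gives the time, the measured TCP pose, the force, the opening and the grip force at its end, in the units of the state.
- r.get_state(): the state, without advancing time (a new reading comes with each control period).
- viewer.capture(name): name is "side" or "top"; returns a dict with "img" (420x560x3 uint8, red, green, blue), "camera_matrix" (3x3 intrinsics, pixels), "distortion" ([k1, k2, p1, p2, k3] as OpenCV has them; the pictures are not rectified), "R" (3x3) and "t" (3): a world point X has camera coordinates R X + t. Camera axes: x right, y down, z forward; pixel columns grow to the right and rows downward; lengths in m; the calibration is good to about 2 mm. A picture is of the moment at which its call begins. There is no depth.
- close_job(): hands the job in; it is judged then, once.
The state is a dict: "time_s": time; "joints": joint angles; "qd": joint speeds; "joint_torque": joint torques, N m; "tcp_pos": TCP position; "eef_rot": TCP orientation; "contact_force": force on the tool from outside, world axes, zero at the start; "moment": the same for the moment, N m; "gripper_width": finger opening in m; "gripper_force": force on a finger pad.
Only numpy, scipy, OpenCV 4.12 (cv2) and the standard library are available. Lean on these libraries where they do the work, as an engineer would, in place of code of your own. Each camera call takes 0.05 s, during which the arm holds its last target. There are 200 camera calls.

### The job

Start a spin on the small bench centrifuge: press the far half of the rocker on its sloping front panel all the way down to switch it on, then push the half-open lid down from above until it is fully shut, and then press the round start key at the right-hand end of the panel all the way in and let it come back up. Keep to that order, because the lid latch needs power and the rotor must not start with the lid open. Use the closed fingertips only: grasp and lift nothing, do not raise the lid or reach under it, do not press the other two keys, and leave everything standing around where it is.

Things in the scene. Friction and masses are not known exactly. Their poses are not given: they have to be found in the camera images.
- centrifuge: White bench centrifuge, fixed to the bench: 240 deep (its x) by 225 wide (its y) by 128 mm high with the lid shut. Origin at the centre of its underside, x to its back (hinge side), y to its left as its user sees it, z up; its front (-x) roughly faces the robot. Behind the sloping panel is a level deck 105 mm high with the rotor bowl, under the lid.
- panel_edge (a point): Middle of the control panel's front lower edge. The panel is a plane over the front 75 mm and full width of the centrifuge, rising 0.5 rad from level, from 64 mm high here to 105 mm. Axes: x up the slope, y the centrifuge's y, z the outward normal. On it, left to right: black rocker (y +78 mm), oblong release key (+24), oblong stop key (-26), round start key (-78).
- rocker (a joint): Mains rocker, black, 34 long up the slope by 22 mm wide, V-shaped top, on an axis along the centrifuge's y. rad: 0 = off (far half raised, near half parallel to the panel), 0.40 = on (far half pressed down, parallel to the panel and 5.5 mm above it). It is stiff: it takes about 3 N at the far half and stays where it is left, so press it right down to its stop.
- rocker_far_half (a point): Point on the top face of the rocker's far (upper) half, 12 mm from the rocker's axis along that face. Moves with the rocker: about 10 mm above the panel when off, 5.5 mm when on. Its axes are the rocker's: x up the slope, y the centrifuge's y; when off, z is the panel's outward normal.
- lid (a joint): Lid angle, rad: 0 = fully shut, grows as it opens, up to 1.2; starts half open. A stiff hinge: it stays where it is left and needs about 3 N at the front to push down.
- lid_hinge (a point): Middle of the lid's hinge axis, at the back of the deck (105 mm behind the centrifuge's centre, 105 mm up); axis along the centrifuge's y, axes those of the centrifuge.
- lid_push (a point): Point on the lid's flat top, mid-width, 120 mm from the hinge axis along the lid and 23 mm above its hinge plane; moves with the lid. Lid: white slab 150 mm from hinge to front edge, 212 wide, 23 thick, a round window flush in its top, a grey liner underneath. Axes: z normal to the lid's top, x along the lid to the hinge.
- start_key (a joint): Start key travel, m: 0 = up, 0.005 = fully in. Spring return, about 1.5 N at the start to 5 N fully in; moves along the panel's normal.
- start_key_top (a point): Centre of the top face of the start key: the only round key, 29 mm across, standing 9 mm out of the panel, in a black ring 37 mm across. Axes: x up the slope, y the centrifuge's y, z the panel's outward normal.
- stop_key (a joint): Stop key travel, m: 0 = up, 0.004 = fully in; spring key, 4 N. Not to be pressed.
- stop_key_top (a point): Centre of the top face of the stop key, oblong, 13 up the slope by 17 mm wide, 6 mm proud, next to the start key (52 mm centre to centre).
- release_key (a joint): Lid release key travel, m: 0 = up, 0.004 = fully in; spring key, 4 N. Not to be pressed.
- release_key_top (a point): Centre of the top face of the lid release key, oblong, 13 by 17 mm, 6 mm proud, next to the rocker (54 mm centre to centre).
- tube_rack: Bystander, loose: white microtube rack with capped tubes, 116 (its x) by 72 by 47 mm high, origin centre of underside, on the bench left of the centrifuge.
- staining_jar: Bystander, loose: square glass staining jar with a round white cap, 52 by 52 by 86 mm high, origin centre of underside.
- oil_bottle: Bystander, loose: small amber immersion oil bottle, 30 mm across, 72 mm high, origin centre of underside, in front of the centrifuge.
- tally_counter: Bystander, loose: round steel hand tally counter lying on its back, 46 mm across, 32 mm high, origin centre of underside, in front of the centrifuge.
- slide_box: Bystander, loose: grey flat slide box, 142 (its x) by 86 by 33 mm high, origin centre of underside, right of the centrifuge.
- petri_dish: Bystander, loose: clear petri dish, 92 mm across, 16 mm high, origin centre of underside, left beyond the tube rack.
- beaker: Bystander, loose: small glass beaker, 52 mm across, 60 mm high, origin centre of underside.

How it is judged:
By the outcome, as a careful person would: the job done as asked, in the order asked, and still so for the second after the job is handed in, with the robot touching nothing.
It also fails if it takes over 54 s, if anything falls off the work surface, if the arm or the gripper's body presses on something with over 40 N, if the wrist force passes 120 N, or if a joint passes its speed limit or range.

## Working session

There is one attempt and no reset: what is moved stays moved. The work goes in short steps, Python scripts to look and compute and a tool call to move; the robot and the scene stay as the last step left them, time stands still between calls to the robot, and variables do not carry over. Pictures are saved under pics/ and viewed, at most 10 in all, crops included, and the job is handed in when it is done.

Besides the shell and the picture viewer there is one more tool, called after "Emit:" in YAML: its name, and indented under it one key for each argument. arm_command: Moves the arm, as the interface text tells. Shifts and turns lie within -1 to 1; 1 stands for 0.5 m of shift or 90 degrees of turn. Its arguments: {"type":"object","properties":{"travel":{"type":"array"},"delta_rot":{"type":"array"},"grip":{"type":"number"},"newtons":{"type":"number"}},"required":["travel","delta_rot"]}

```bash
mkdir -p pics
python3 - <<'E'
from plant import r, viewer
import cv2, pickle
d={}
for n in("side","top"):
    c=viewer.capture(n); d[n]=c; cv2.imwrite(f"pics/{n}0.png",c["img"][:,:,::-1])
    print(n,c["camera_matrix"],c["distortion"],c["R"],c["t"])
pickle.dump(d,open("c0.pkl","wb"))
print(r.get_state(), r.tips_ahead)
E
```

```text
side [[449.77069739   0.         277.05459456]
 [  0.         449.77069739 216.7470806 ]
 [  0.           0.           1.        ]] [-0.05257682  0.          0.          0.          0.        ] [[ 0.80486591 -0.59314654 -0.01918449]
 [-0.45883855 -0.60146516 -0.653993  ]
 [ 0.37637488  0.53517925 -0.75625731]] [-0.41878899  0.3834606   0.88022092]
top [[408.23829683   0.         282.60193921]
 [  0.         408.23829683 214.38556481]
 [  0.           0.           1.        ]] [-0.02287144  0.          0.          0.          0.        ] [[ 0.01874693 -0.9998025   0.00659681]
 [-0.98506716 -0.01959925 -0.17105133]
 [ 0.17114684 -0.00329162 -0.98524003]] [0.04076465 0.59635801 1.08970576]
{'time_s': 0.1, 'joints': array([ 8.33138356e+01,  2.05890164e+01,  6.39627412e-01, -2.01724872e-02,
       -7.01372641e+01, -1.65050450e+01]), 'qd': array([ 0.14083478, -0.05607364,  0.13712657,  0.09398483,  0.02812731,
       -0.03233743]), 'joint_torque': array([-1.74540037e-03, -5.84160948e+01,  2.93748629e+01,  7.01556712e+00,
        1.01400545e-02, -5.88023181e-05]), 'tcp_pos': array([0.26567177, 0.62002902, 0.2242943 ]), 'eef_rot': array([ 1.79911529e+02, -6.43774975e-03, -2.31980727e+01]), 'contact_force': array([-0.38276289, -0.1522163 ,  0.92118836]), 'moment': array([-0.01813778,  0.0440521 ,  0.01821485]), 'gripper_force': 0.0, 'gripper_width': 0.08798348669201851} 0.019
```

View pics/top0.png

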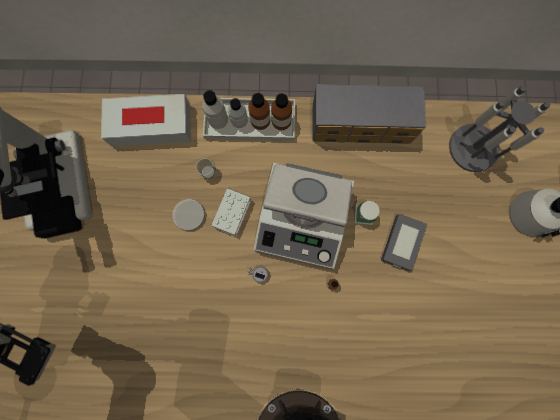

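View pics/side0.png

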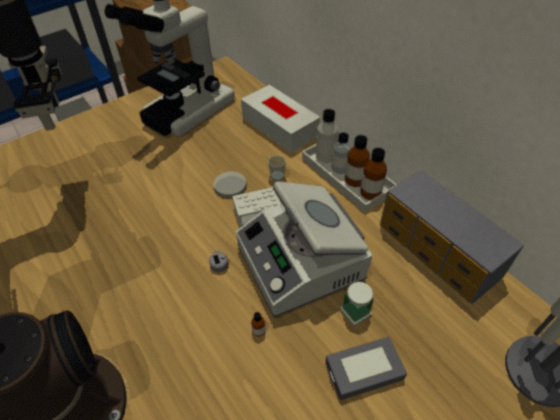

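The top view shows the centrifuge at about (305,215), rocker at (268,239) and start key at (324,257). In the side view the rocker is at (254,228) and the start key at (276,285). Next I'll enlarge both.

Run:
```python
import cv2,pickle,numpy as np
d=pickle.load(open("c0.pkl","rb"))
a=d["top"]["img"][160:280,250:360]; b=d["side"]["img"][180:315,230:375]
f=lambda i,h:cv2.resize(i,None,fx=h,fy=h,interpolation=cv2.INTER_CUBIC)
cv2.imwrite("pics/t1.png",f(a,5)[:,:,::-1]); cv2.imwrite("pics/s1.png",f(b,4.4)[:,:,::-1])
```

```text
(no output)
```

View pics/t1.png

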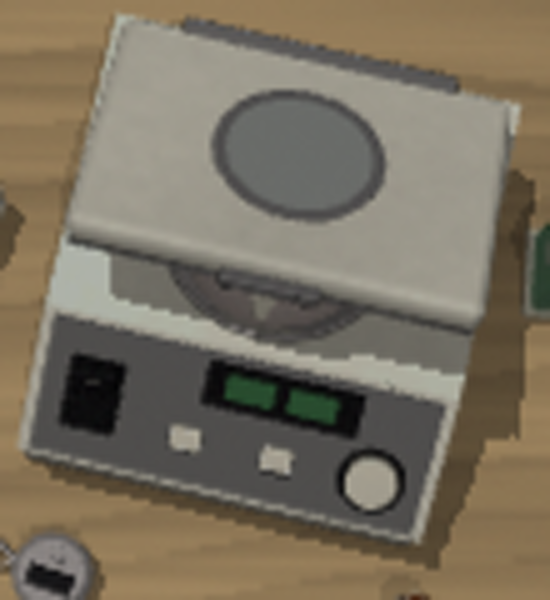

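View pics/s1.png

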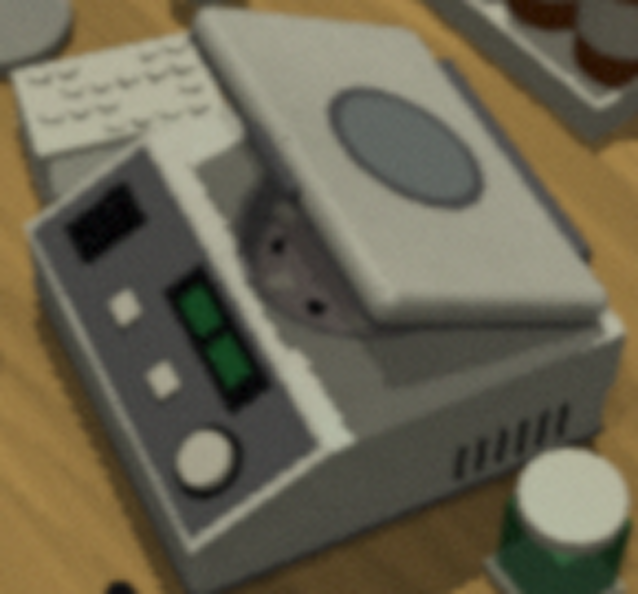

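```bash
cat > fit.py <<'E'
import cv2,pickle,numpy as np
from scipy.optimize import least_squares
d=pickle.load(open("c0.pkl","rb"))
def pan(s,y,h): # panel coords -> centrifuge
    c,q=np.cos(.5),np.sin(.5); return [-.12+s*c-h*q,y,.064+s*q+h*c]
def lidp(a,l,y,h): c,q=np.cos(a),np.sin(a); return [.105-l*c-(-h)*q*1,y,.105+l*q+h*c]
def world(p,P): c,s=np.cos(p[2]),np.sin(p[2]); P=np.array(P); return np.stack([p[0]+c*P[:,0]-s*P[:,1],p[1]+s*P[:,0]+c*P[:,1],P[:,2]],1)
def proj(n,W):
    c=d[n]; return cv2.projectPoints(W,cv2.Rodrigues(c["R"])[0],c["t"],c["camera_matrix"],c["distortion"])[0][:,0]
# p: x,y,yaw,lid, s_rocker, s_keys, s_start, window l
def model(p):
    return [pan(0,.1125,0),pan(0,-.1125,0),pan(p[4],.078,.006),pan(p[5],.024,.006),pan(p[5],-.026,.006),pan(p[6],-.078,.009),
      pan(.0855,-.1125,0),pan(.0855,.1125,0),lidp(p[3],p[7],0,.023),lidp(p[3],.15,.106,.015),lidp(p[3],.15,-.106,.015)]
n=np.nan
T=np.array([[24,455],[418,542],[93,393],[185,438],[275,460],[371,483],[464,376],[52,314],[299,155],[68,234],[482,325]])/5+[249.6,159.6]
S=np.array([[30,231],[191,550],[106,222],[125,307],[163,380],[206,460],[350,440],[150,146],[407,147],[196,14],[376,314]])/4.4+[229.6,179.6]
def res(p):
    W=world(p,model(p)); return np.concatenate([(proj("top",W)-T),(proj("side",W)-S)])
if __name__=="__main__":
    f=least_squares(lambda p:res(p).ravel(),[.55,0,-.2,.5,.043,.03,.03,.08],loss="soft_l1")
    p=f.x; print(p.round(4)); print(res(p).round(1).tolist()); np.save("p.npy",p)
    a=p[3]
    for k,c in dict(rocker_far_off=pan(p[4]+.012,.078,.010),rocker_far_on=pan(p[4]+.013,.078,.0055),start=pan(p[6],-.078,.009),lidpush=lidp(a,.12,0,.023),lidshut=lidp(0,.12,0,.023),
      lidfront=lidp(a,.15,0,.023)).items(): print(k,world(p,[c])[0].round(4))
    yaw=p[2]; print("normal",world([0,0,yaw],[[-np.sin(.5),0,np.cos(.5)]]).round(4))
E
python3 fit.py
```

```text
[ 0.5894 -0.003  -0.2012  0.5045  0.0434  0.0297  0.0294  0.0753]
[[-1.5, -1.0], [0.7, -0.2], [-0.3, 0.5], [0.0, 0.6], [0.3, 0.2], [0.1, 0.5], [-0.9, 4.4], [-1.6, -1.7], [-0.6, 0.2], [-1.6, -0.7], [0.2, -0.2], [-0.7, -0.5], [1.5, 1.2], [0.4, -0.3], [0.6, 0.5], [0.9, 0.3], [0.2, -0.2], [-2.6, 2.7], [-0.3, -2.6], [0.2, 0.4], [-0.7, 0.4], [3.0, 0.5]]
rocker_far_off [0.5304 0.0887 0.0993]
rocker_far_on [0.5334 0.0881 0.0959]
start [ 0.4773 -0.0597  0.086 ]
lidpush [ 0.6003 -0.0052  0.1831]
lidshut [0.5747 0.     0.128 ]
lidfront [5.745e-01 1.000e-04 1.976e-01]
normal [[-0.4698  0.0958  0.8776]]
```

```bash
cat > plan.py <<'E'
import numpy as np
from scipy.spatial.transform import Rotation as Ro
from fit import *
from plant import r
p=np.load("p.npy"); tips=.019
def plan(cp,tilt,lift=0):
    """print move from current measured pose to tip at centrifuge point cp, tool tilted"""
    s=r.get_state(); A=Ro.from_euler("xyz",s["eef_rot"],degrees=True)
    B=Ro.from_euler("z",p[2])*Ro.from_euler("y",-tilt)*Ro.from_euler("x",np.pi)
    z=B.as_matrix()[:,2]; t=world(p,[cp])[0]-(tips+lift)*z
    rv=(B*A.inv()).as_rotvec(degrees=True)
    print("tcp goal",t.round(4),"travel",((t-s["tcp_pos"])/.5).round(4),"rot",(rv/90).round(4),"z",z.round(4))
E
python3 - <<'E'
import fit,numpy as np
from scipy.optimize import least_squares
k=[i for i in range(22) if i%11 not in(6,7)]
f=least_squares(lambda p:fit.res(p)[k].ravel(),[.59,0,-.2,.5,.043,.03,.03,.08],loss="soft_l1")
print(f.x.round(4),fit.res(f.x)[k].round(1).tolist()); np.save("p.npy",f.x)
from plan import *
for l in(.12,.04,.0): plan(pan(p[4]+.013,.078,.0055),.5,l)
E
```

```text
[ 0.5882 -0.003  -0.2093  0.5127  0.044   0.0309  0.0313  0.0747] [[-1.7, -0.9], [0.3, 0.5], [-0.5, 0.5], [-0.1, 0.5], [0.1, 0.3], [-0.1, 0.5], [-0.3, 0.3], [-1.5, -0.9], [0.2, 0.3], [-0.9, -0.7], [0.5, 1.3], [0.3, -0.4], [0.5, 0.2], [0.6, 0.1], [0.1, -0.5], [0.3, 0.6], [-0.5, 0.0], [2.5, 0.5]]
tcp goal [0.4682 0.1022 0.2181] travel [ 0.405  -1.0356 -0.0123] rot [-0.0954 -0.3041  0.1222] z [ 0.469  -0.0996 -0.8776]
tcp goal [0.5057 0.0943 0.1479] travel [ 0.48   -1.0515 -0.1528] rot [-0.0954 -0.3041  0.1222] z [ 0.469  -0.0996 -0.8776]
tcp goal [0.5244 0.0903 0.1128] travel [ 0.5175 -1.0595 -0.223 ] rot [-0.0954 -0.3041  0.1222] z [ 0.469  -0.0996 -0.8776]
```

Emit:
arm_command:
  travel:
    - [0.05,-0.1,0.06]
    - [0.1,-0.2,0.12]
    - [0.15,-0.3,0.15]
    - [0.2,-0.4,0.15]
    - [0.25,-0.5,0.15]
    - [0.3,-0.6,0.15]
    - [0.35,-0.7,0.15]
    - [0.38,-0.8,0.15]
    - [0.4,-0.9,0.15]
    - [0.4,-1.0,0.15]
    - [0.4,-1.0,0.15]
    - [0.4,-1.0,0.1]
    - [0.4,-1.0,0.1]
    - [0.4,-1.0,0.1]
  delta_rot:
    - [0,0,0]
    - [0,0,0.05]
    - [0,0,0.1]
    - [-0.02,-0.06,0.12]
    - [-0.04,-0.12,0.12]
    - [-0.06,-0.18,0.122]
    - [-0.08,-0.24,0.122]
    - [-0.095,-0.304,0.122]
    - [-0.095,-0.304,0.122]
    - [-0.095,-0.304,0.122]
    - [-0.095,-0.304,0.122]
    - [-0.095,-0.304,0.122]
    - [-0.095,-0.304,0.122]
    - [-0.095,-0.304,0.122]
  grip: 0
  newtons: 20

```text
time_s: 1.85
tcp_pos: [0.4661, 0.121, 0.2758]
eef_rot: [-179.9, -28.6, -12.0]
contact_force: [-0.5, -0.8, 0.2]
gripper_width: 0.0002
gripper_force: 0.0
```

Run:
```python
from plan import *
s=r.get_state(); print({k:s[k] for k in("time_s","tcp_pos","eef_rot","contact_force","gripper_width")})
for l in(.03,.01,.0,-.001): plan(pan(p[4]+.013,.078,.0055),.5,l)
```

```text
{'time_s': 1.85, 'tcp_pos': array([0.46610284, 0.12097256, 0.27578719]), 'eef_rot': array([-179.89041231,  -28.63721341,  -11.97182099]), 'contact_force': array([-0.45100801, -0.8135433 ,  0.1547428 ]), 'gripper_width': 0.0002278767205025954}
tcp goal [0.5104 0.0933 0.1391] travel [ 0.0885 -0.0554 -0.2733] rot [-0.0011  0.0001 -0.0008] z [ 0.469  -0.0996 -0.8776]
tcp goal [0.5197 0.0913 0.1216] travel [ 0.1073 -0.0594 -0.3084] rot [-0.0011  0.0001 -0.0008] z [ 0.469  -0.0996 -0.8776]
tcp goal [0.5244 0.0903 0.1128] travel [ 0.1167 -0.0614 -0.326 ] rot [-0.0011  0.0001 -0.0008] z [ 0.469  -0.0996 -0.8776]
tcp goal [0.5249 0.0902 0.1119] travel [ 0.1176 -0.0616 -0.3277] rot [-0.0011  0.0001 -0.0008] z [ 0.469  -0.0996 -0.8776]
```

Go to 30 mm above, then take a picture to check alignment.

Emit:
arm_command:
  travel:
    - [0.04,-0.03,-0.1]
    - [0.07,-0.05,-0.2]
    - [0.0885,-0.0555,-0.2733]
    - [0.0885,-0.0555,-0.2733]
    - [0.0885,-0.0555,-0.2733]
  delta_rot:
    - [0,0,0]
    - [0,0,0]
    - [0,0,0]
    - [0,0,0]
    - [0,0,0]

```text
time_s: 2.48
tcp_pos: [0.5234, 0.0989, 0.1607]
eef_rot: [179.5, -26.7, -12.0]
contact_force: [0.6, -0.1, -0.3]
gripper_width: 0.0006
gripper_force: 0.0
```

Run:
```python
from plan import *
from plant import viewer
s=r.get_state(); print(s["tcp_pos"],s["contact_force"])
f=[]
for n,(a,b) in dict(top=(180,240),side=(170,215)).items():
    im=viewer.capture(n)["img"]; c=im[a:a+100,b:b+100]; f.append(cv2.resize(c,(400,400),interpolation=cv2.INTER_CUBIC))
cv2.imwrite("pics/a.png",np.hstack(f)[:,:,::-1])
W=world(p,[pan(p[4]+.013,.078,.0055),pan(p[6],-.078,.009)]);R=Ro.from_euler("xyz",s["eef_rot"],degrees=True).as_matrix()
tip=s["tcp_pos"]+.019*R[:,2]
print((proj("top",tip[None])-[240,180])*4,(proj("side",tip[None])-[215,170])*4)
for l in(.01,.005,.0,-.001): plan(pan(p[4]+.013,.078,.0055),.5,l)
```

```text
[0.52341408 0.09892398 0.16071112] [ 0.55158209 -0.07056624 -0.28257771]
[[ 99.22078895 209.98082257]] [[158.40197046 164.39907129]]
tcp goal [0.5197 0.0913 0.1216] travel [-0.0068 -0.0162 -0.0793] rot [-0.0005 -0.0217  0.0022] z [ 0.469  -0.0996 -0.8776]
tcp goal [0.5221 0.0908 0.1172] travel [-0.0021 -0.0172 -0.088 ] rot [-0.0005 -0.0217  0.0022] z [ 0.469  -0.0996 -0.8776]
tcp goal [0.5244 0.0903 0.1128] travel [ 0.0025 -0.0182 -0.0968] rot [-0.0005 -0.0217  0.0022] z [ 0.469  -0.0996 -0.8776]
tcp goal [0.5249 0.0902 0.1119] travel [ 0.0035 -0.0184 -0.0986] rot [-0.0005 -0.0217  0.0022] z [ 0.469  -0.0996 -0.8776]
```

View pics/a.png

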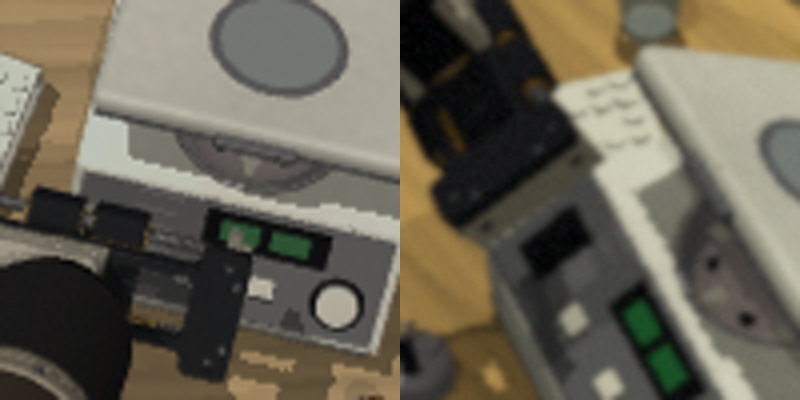

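Run:
```python
from plan import *
from plant import viewer
im=viewer.capture("side")["img"]
s=r.get_state(); print(s["time_s"],s["tcp_pos"],s["eef_rot"],s["contact_force"])
R=Ro.from_euler("xyz",s["eef_rot"],degrees=True).as_matrix()
tip=s["tcp_pos"]+.019*R[:,2]
q=np.array([tip+a*R[:,1]+b*R[:,0] for a in(-.021,.021) for b in(-.0095,.0095)]+[tip])
c=cv2.resize(im[170:270,215:315],(600,600),interpolation=cv2.INTER_CUBIC)
for u in (proj("side",q)-[215,170]+.5)*6: cv2.circle(c,tuple(int(v) for v in u),3,(255,0,0),-1)
cv2.imwrite("pics/b.png",c[:,:,::-1])
for l in(.01,.005,.0,-.001): plan(pan(p[4]+.013,.078,.0055),.5,l)
```

```text
2.625 [0.52309957 0.09946854 0.16125441] [179.60786231 -26.7317286  -11.99433256] [ 0.76917491 -0.03487609  0.08186034]
tcp goal [0.5197 0.0913 0.1216] travel [-0.0067 -0.0164 -0.0793] rot [-0.0006 -0.0216  0.0021] z [ 0.469  -0.0996 -0.8776]
tcp goal [0.5221 0.0908 0.1172] travel [-0.002  -0.0174 -0.0881] rot [-0.0006 -0.0216  0.0021] z [ 0.469  -0.0996 -0.8776]
tcp goal [0.5244 0.0903 0.1128] travel [ 0.0027 -0.0184 -0.0969] rot [-0.0006 -0.0216  0.0021] z [ 0.469  -0.0996 -0.8776]
tcp goal [0.5249 0.0902 0.1119] travel [ 0.0036 -0.0186 -0.0986] rot [-0.0006 -0.0216  0.0021] z [ 0.469  -0.0996 -0.8776]
```

View pics/b.png

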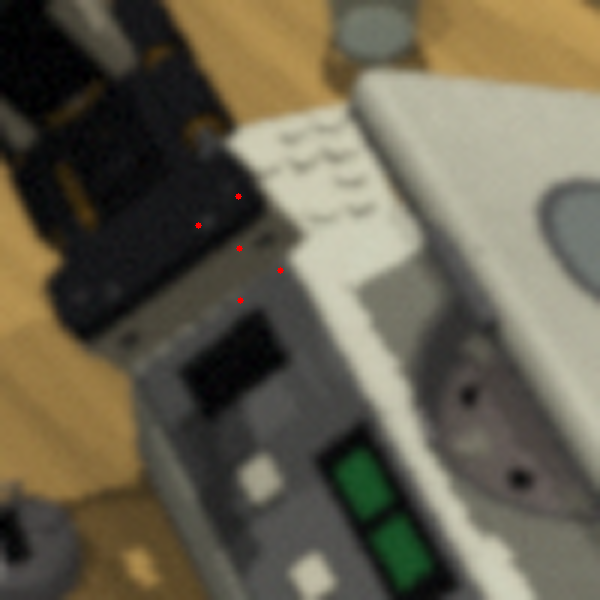

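Run:
```python
from plan import *
s=r.get_state(); print(s["time_s"],s["joints"].round(2),s["qd"].round(2),s["joint_torque"].round(1))
R=Ro.from_euler("xyz",s["eef_rot"],degrees=True).as_matrix(); tip=s["tcp_pos"]+.019*R[:,2]
q=np.array([tip-.066*R[:,2]+a*R[:,1]+b*R[:,0] for a in(-.0965,.0965) for b in(-.039,.039)])
print(((proj("side",q)-[215,170]+.5)*6).round())
```

```text
2.625 [ 38.6   -1.99 -58.19  53.13 -26.09  -7.63] [-0.06 -0.1  -0.27  0.2   0.07 -0.06] [ -0.2 -19.8  23.3   3.1  -0.2  -0. ]
[[-18.  60.]
 [143. -61.]
 [164. 418.]
 [348. 284.]]
```

The first approach stalled because joint 3 hit its limit at this tilt. I'll use a smaller tilt and press with the far edge of the tip.

```bash
cat >> plan.py <<'E'
def edge(s_,y,h,tilt,e=.0095):
    """as plan, but the far edge of the tip at panel point (s,y,h)"""
    s=r.get_state(); A=Ro.from_euler("xyz",s["eef_rot"],degrees=True)
    B=Ro.from_euler("z",p[2])*Ro.from_euler("y",-tilt)*Ro.from_euler("x",np.pi); M=B.as_matrix()
    t=world(p,[pan(s_,y,h)])[0]-tips*M[:,2]-e*M[:,0]
    print("h",h,"tcp",t.round(4),"travel",((t-s["tcp_pos"])/.5).round(4),"rot",((B*A.inv()).as_rotvec(degrees=True)/90).round(4))
E
python3 -c "
from plan import *
for h in(.06,.03,.015,.0055,.004): edge(p[4]+.013,.078,h,.25)"
```

```text
h 0.06 tcp [0.4942 0.0967 0.16  ] travel [-0.0578 -0.0055 -0.0025] rot [0.0326 0.134  0.0016]
h 0.03 tcp [0.5083 0.0937 0.1337] travel [-0.0297 -0.0115 -0.0551] rot [0.0326 0.134  0.0016]
h 0.015 tcp [0.5153 0.0922 0.1205] travel [-0.0156 -0.0145 -0.0814] rot [0.0326 0.134  0.0016]
h 0.0055 tcp [0.5197 0.0913 0.1122] travel [-0.0067 -0.0164 -0.0981] rot [0.0326 0.134  0.0016]
h 0.004 tcp [0.5204 0.0911 0.1109] travel [-0.0053 -0.0167 -0.1007] rot [0.0326 0.134  0.0016]
```

Emit:
arm_command:
  travel:
    - [0,0,0.05]
    - [-0.06,-0.005,0.05]
    - [-0.06,-0.005,0.02]
    - [-0.058,-0.0055,0.02]
    - [-0.058,-0.0055,0.02]
    - [-0.058,-0.0055,0.02]
  delta_rot:
    - [0,0,0]
    - [0.016,0.067,0]
    - [0.0326,0.134,0.0016]
    - [0.0326,0.134,0.0016]
    - [0.0326,0.134,0.0016]
    - [0.0326,0.134,0.0016]

```text
time_s: 3.38
tcp_pos: [0.4936, 0.0953, 0.1701]
eef_rot: [179.8, -14.3, -12.0]
contact_force: [-0.5, 0.9, -0.1]
gripper_width: 0.0001
gripper_force: 0.0
```

```bash
python3 -c "
from plan import *
s=r.get_state();print(s['joints'].round(1),s['tcp_pos'],s['eef_rot'],s['contact_force'])
for h in(.06,.03,.018,.0055,.004): edge(p[4]+.013,.078,h,.25)"
```

```text
[ 42.   -1.  -42.3  17.7 -41.6  23.5] [0.49358448 0.09527815 0.17014405] [179.83847297 -14.3169746  -11.97811683] [-0.48595164  0.92552832 -0.06063269]
h 0.06 tcp [0.4942 0.0967 0.16  ] travel [ 0.0012  0.0029 -0.0202] rot [ 0.0017 -0.0004  0.0003]
h 0.03 tcp [0.5083 0.0937 0.1337] travel [ 0.0293 -0.0031 -0.0729] rot [ 0.0017 -0.0004  0.0003]
h 0.018 tcp [0.5139 0.0925 0.1232] travel [ 0.0406 -0.0055 -0.094 ] rot [ 0.0017 -0.0004  0.0003]
h 0.0055 tcp [0.5197 0.0913 0.1122] travel [ 0.0523 -0.008  -0.1159] rot [ 0.0017 -0.0004  0.0003]
h 0.004 tcp [0.5204 0.0911 0.1109] travel [ 0.0537 -0.0083 -0.1185] rot [ 0.0017 -0.0004  0.0003]
```

Reachable with plenty of margin. Next, approach to h = 18 mm and look.

Emit:
arm_command:
  travel:
    - [0.02,-0.003,-0.05]
    - [0.0406,-0.0055,-0.094]
    - [0.0406,-0.0055,-0.094]
    - [0.0406,-0.0055,-0.094]
  delta_rot:
    - [0,0,0]
    - [0,0,0]
    - [0,0,0]
    - [0,0,0]

```text
time_s: 3.88
tcp_pos: [0.5142, 0.0931, 0.1238]
eef_rot: [179.9, -14.3, -12.0]
contact_force: [-0.7, 0.6, -0.3]
gripper_width: 0.0004
gripper_force: 0.0
```

Run:
```python
from plan import *
from plant import viewer
f=[]
s=r.get_state(); R=Ro.from_euler("xyz",s["eef_rot"],degrees=True).as_matrix(); tip=s["tcp_pos"]+.019*R[:,2]
q=np.array([tip+a*R[:,1]+b*R[:,0] for a in(-.021,.021) for b in(-.0095,.0095)])
for n,(a,b) in dict(top=(180,230),side=(170,215)).items():
    im=viewer.capture(n)["img"]; c=cv2.resize(im[a:a+100,b:b+80],(400,500),interpolation=cv2.INTER_CUBIC)
    for u in (proj(n,q)-[b,a]+.5)*5: cv2.circle(c,tuple(int(v) for v in u),2,(255,0,0),-1)
    f.append(c)
cv2.imwrite("pics/c.png",np.hstack(f)[:,:,::-1])
print(s['tcp_pos'],s['contact_force'])
for h in(.010,.0055,.004,.003): edge(p[4]+.013,.078,h,.25)
```

```text
[0.51420929 0.09311011 0.12376044] [-0.73318868  0.56561875 -0.28072938]
h 0.01 tcp [0.5176 0.0917 0.1161] travel [ 0.0063 -0.0037 -0.016 ] rot [ 0.0004 -0.0002  0.0003]
h 0.0055 tcp [0.5197 0.0913 0.1122] travel [ 0.0105 -0.0046 -0.0239] rot [ 0.0004 -0.0002  0.0003]
h 0.004 tcp [0.5204 0.0911 0.1109] travel [ 0.0119 -0.0049 -0.0265] rot [ 0.0004 -0.0002  0.0003]
h 0.003 tcp [0.5209 0.091  0.11  ] travel [ 0.0128 -0.005  -0.0283] rot [ 0.0004 -0.0002  0.0003]
```

View pics/c.png

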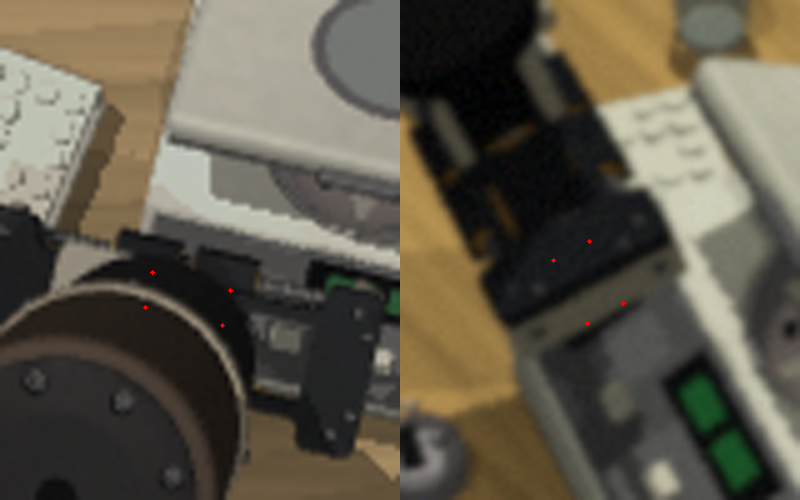

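The body hides the tips in both views (predicted tip around (605,280) in the side half), so I'll press step by step and watch the force.

Emit:
arm_command:
  travel:
    - [0.003,-0.002,-0.008]
    - [0.0063,-0.0037,-0.016]
    - [0.0085,-0.0042,-0.02]
    - [0.0105,-0.0046,-0.0239]
    - [0.0105,-0.0046,-0.0239]
  delta_rot:
    - [0,0,0]
    - [0,0,0]
    - [0,0,0]
    - [0,0,0]
    - [0,0,0]

```text
time_s: 4.6
tcp_pos: [0.5196, 0.0908, 0.1109]
eef_rot: [179.9, -14.2, -12.0]
contact_force: [0.2, 0.4, -0.9]
gripper_width: 0.0003
gripper_force: 0.0
```

Emit:
arm_command:
  travel:
    - [0.0009,0,-0.0018]
    - [0.0009,0,-0.0018]
    - [0.0009,0,-0.0018]
  delta_rot:
    - [0,0,0]
    - [0,0,0]
    - [0,0,0]

```text
time_s: 4.97
tcp_pos: [0.5201, 0.091, 0.1103]
eef_rot: [179.9, -14.2, -12.0]
contact_force: [-0.4, 0.4, 1.0]
gripper_width: 0.0002
gripper_force: 0.0
```

Emit:
arm_command:
  travel:
    - [0.0009,0,-0.0018]
    - [0.0009,0,-0.0018]
    - [0.0009,0,-0.0018]
  delta_rot:
    - [0,0,0]
    - [0,0,0]
    - [0,0,0]

```text
time_s: 5.35
tcp_pos: [0.5205, 0.0909, 0.1093]
eef_rot: [179.9, -14.2, -12.0]
contact_force: [-0.2, -0.6, 0.1]
gripper_width: 0.0007
gripper_force: 0.0
```

Emit:
arm_command:
  travel:
    - [0.0009,0,-0.0018]
    - [0.0009,0,-0.0018]
    - [0.0009,0,-0.0018]
  delta_rot:
    - [0,0,0]
    - [0,0,0]
    - [0,0,0]

```text
time_s: 5.72
tcp_pos: [0.5209, 0.0909, 0.1084]
eef_rot: [179.9, -14.2, -12.0]
contact_force: [0.2, -1.1, -0.9]
gripper_width: 0.0002
gripper_force: 0.0
```

Emit:
arm_command:
  travel:
    - [0.0009,0,-0.0018]
    - [0.0009,0,-0.0018]
    - [0.0009,0,-0.0018]
  delta_rot:
    - [0,0,0]
    - [0,0,0]
    - [0,0,0]

```text
time_s: 6.1
tcp_pos: [0.5214, 0.0909, 0.1075]
eef_rot: [179.9, -14.2, -12.0]
contact_force: [-0.5, -0.8, -0.3]
gripper_width: 0.0003
gripper_force: 0.0
```

Emit:
arm_command:
  travel:
    - [0.0009,0,-0.0018]
    - [0.0009,0,-0.0018]
    - [0.0009,0,-0.0018]
  delta_rot:
    - [0,0,0]
    - [0,0,0]
    - [0,0,0]

```text
time_s: 6.48
tcp_pos: [0.5218, 0.091, 0.1066]
eef_rot: [179.9, -14.2, -12.0]
contact_force: [0.4, 0.1, 0.4]
gripper_width: 0.0003
gripper_force: 0.0
```

Emit:
arm_command:
  travel:
    - [0.0009,0,-0.0018]
    - [0.0009,0,-0.0018]
    - [0.0009,0,-0.0018]
  delta_rot:
    - [0,0,0]
    - [0,0,0]
    - [0,0,0]

```text
time_s: 6.85
tcp_pos: [0.5223, 0.0909, 0.1057]
eef_rot: [179.9, -14.2, -12.0]
contact_force: [-0.4, 0.3, -0.3]
gripper_width: 0.0003
gripper_force: 0.0
```

Run:
```python
from plan import *
from plant import viewer
s=r.get_state(); print(s['tcp_pos'],s['contact_force'],s['moment'],s['joint_torque'].round(1))
R=Ro.from_euler("xyz",s["eef_rot"],degrees=True).as_matrix(); tip=s["tcp_pos"]+.019*R[:,2]
# gripper-body cross-check points: body corners at the front plane
q=np.array([tip]+[tip-.066*R[:,2]+a*R[:,1]+b*R[:,0] for a in(-.0965,.0965) for b in(-.039,.039)])
f=[]
for n,(a,b) in dict(top=(170,210),side=(160,200)).items():
    im=viewer.capture(n)["img"]; c=cv2.resize(im[a:a+120,b:b+80],(400,600),interpolation=cv2.INTER_CUBIC)
    for u in (proj(n,q)-[b,a]+.5)*5: cv2.circle(c,tuple(int(v) for v in u),2,(255,0,0),-1)
    f.append(c)
cv2.imwrite("pics/d.png",np.hstack(f)[:,:,::-1])
```

```text
[0.52225771 0.09093454 0.10569424] [-0.42285752  0.32686419 -0.31664898] [0.11610783 0.82356691 0.04575108] [ -0.  -31.1  21.8   4.6   0.4  -0. ]
```

View pics/d.png

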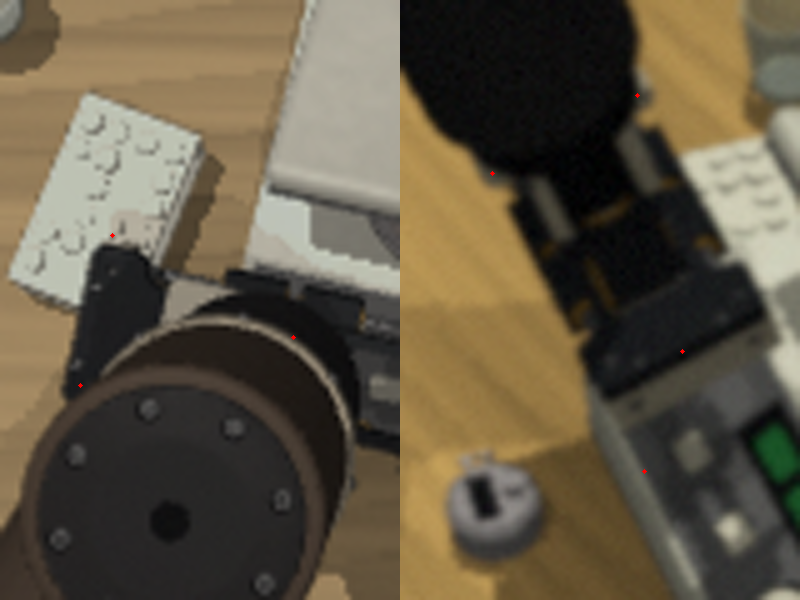

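Run:
```python
from plan import *
def tri(T_,S_):
    u=[cv2.undistortPoints(np.array(x)[:,None].astype(float),d[n]["camera_matrix"],d[n]["distortion"])[:,0].T for n,x in(("top",T_),("side",S_))]
    X=cv2.triangulatePoints(*[np.c_[d[n]["R"],d[n]["t"]] for n in("top","side")],*u); return (X[:3]/X[3]).T
X=tri(T,S); M=world(p,model(p)); print(np.c_[X,X-M].round(4))
print(r.get_state()["moment"])
```

```text
[[ 4.924e-01  1.265e-01  6.770e-02 -1.800e-03 -5.500e-03  3.700e-03]
 [ 4.481e-01 -8.670e-02  6.700e-02  6.000e-04  1.400e-03  3.000e-03]
 [ 5.223e-01  9.020e-02  8.960e-02  3.000e-04 -6.000e-04 -7.000e-04]
 [ 4.997e-01  4.050e-02  8.510e-02  2.000e-04  1.000e-04  1.100e-03]
 [ 4.891e-01 -7.900e-03  8.390e-02 -0.000e+00  7.000e-04 -1.000e-04]
 [ 4.779e-01 -5.930e-02  8.460e-02  7.000e-04 -1.000e-04 -2.300e-03]
 [ 5.320e-01 -1.049e-01  1.090e-01  1.110e-02 -1.200e-03  4.000e-03]
 [ 5.646e-01  1.118e-01  1.016e-01 -3.000e-03 -4.600e-03 -3.400e-03]
 [ 6.378e-01 -1.390e-02  1.645e-01 -4.000e-04 -3.000e-04  2.800e-03]
 [ 5.898e-01  1.002e-01  1.965e-01 -2.500e-03 -4.300e-03  4.800e-03]
 [ 5.464e-01 -1.009e-01  1.937e-01 -1.800e-03  2.000e-03  2.000e-03]]
[0.16707354 0.87919736 0.0057442 ]
```

Run:
```python
from plant import r
print(r.tips_ahead,[a for a in dir(r) if a[0]!='_'])
s=r.get_state(); print(s["contact_force"],s["moment"],s["gripper_width"])
```

```text
0.019 ['Unreachable', 'get_state', 'tips_ahead']
[-0.05729855  0.81130706  0.65784666] [0.16707354 0.87919736 0.0057442 ] 0.00034716350321169144
```

Emit:
arm_command:
  travel:
    - [0.0009,0,-0.0018]
    - [0.0009,0,-0.0018]
    - [0.0009,0,-0.0018]
  delta_rot:
    - [0,0,0]
    - [0,0,0]
    - [0,0,0]

```text
time_s: 7.32
tcp_pos: [0.5228, 0.091, 0.1048]
eef_rot: [179.9, -14.2, -12.0]
contact_force: [0.3, -0.2, -0.5]
gripper_width: 0.0003
gripper_force: 0.0
```

Emit:
arm_command:
  travel:
    - [0.0009,0,-0.0018]
    - [0.0009,0,-0.0018]
    - [0.0009,0,-0.0018]
  delta_rot:
    - [0,0,0]
    - [0,0,0]
    - [0,0,0]

```text
time_s: 7.7
tcp_pos: [0.5232, 0.091, 0.1039]
eef_rot: [179.9, -14.2, -12.0]
contact_force: [-0.3, -0.5, -0.1]
gripper_width: 0.0006
gripper_force: 0.0
```

Run:
```python
from plant import r
s=r.get_state(); print(s["tcp_pos"],s["contact_force"],s["moment"],s["joint_torque"].round(1))
```

```text
[0.52319712 0.09096266 0.10391942] [-0.25422801 -0.52883453 -0.13078872] [ 0.12583495  0.78053431 -0.0207402 ] [ -0.  -31.3  21.7   4.5   0.4  -0. ]
```

Run:
```python
from plan import *
R=Ro.from_euler("xyz",[179.91,0,-23.2],degrees=True).as_matrix(); t=np.array([.2657,.62,.2243])
q=np.array([t+.019*R[:,2]+a*R[:,1]+b*R[:,0] for a in(-.065,-.044,.044,.065) for b in(-.0095,.0095)]+[t-.047*R[:,2]+a*R[:,1]+b*R[:,0] for a in(-.0965,.0965) for b in(-.039,.039)])
f=[]
for n,(a,b) in dict(top=(310,0),side=(20,0)).items():
    print(n,proj(n,q).round().tolist())
    c=cv2.resize(d[n]["img"][a:a+110,b:b+75],(400,587),interpolation=cv2.INTER_CUBIC).copy(); k=400/75
    for i,u in enumerate((proj(n,q)-[b,a]+.5)*k): cv2.circle(c,tuple(int(v) for v in u),2,(255,0,0) if i<8 else (0,255,0),-1)
    f.append(cv2.convertScaleAbs(c,alpha=1.6,beta=20))
cv2.imwrite("pics/e.png",np.hstack(f)[:,:,::-1])
```

```text
top [[8.0, 331.0], [12.0, 323.0], [16.0, 335.0], [20.0, 327.0], [49.0, 351.0], [53.0, 343.0], [57.0, 355.0], [61.0, 347.0], [-31.0, 340.0], [-13.0, 307.0], [46.0, 380.0], [64.0, 345.0]]
side [[55.0, 109.0], [62.0, 108.0], [54.0, 114.0], [61.0, 112.0], [51.0, 134.0], [58.0, 132.0], [50.0, 139.0], [58.0, 137.0], [36.0, 83.0], [65.0, 79.0], [25.0, 127.0], [59.0, 122.0]]
```

View pics/e.png

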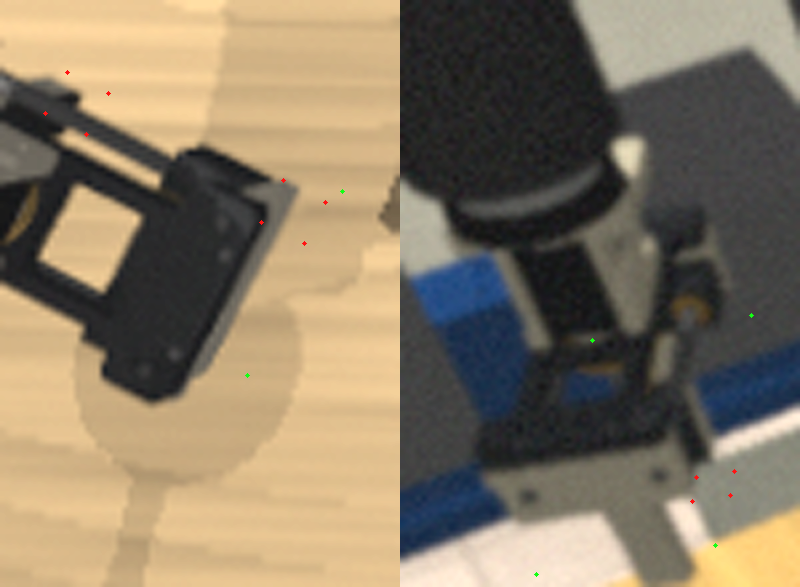

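The start pictures confirm the camera and robot frames agree: the near finger tip sits around side pixel (52,130), as predicted. I'll keep lowering in 1 mm steps until contact.

Emit:
arm_command:
  travel:
    - [0.0009,0,-0.0018]
    - [0.0009,0,-0.0018]
    - [0.0009,0,-0.0018]
  delta_rot:
    - [0,0,0]
    - [0,0,0]
    - [0,0,0]

```text
time_s: 8.07
tcp_pos: [0.5236, 0.0909, 0.103]
eef_rot: [179.9, -14.2, -12.0]
contact_force: [0.1, 0.5, -0.6]
gripper_width: 0.0005
gripper_force: 0.0
```

Emit:
arm_command:
  travel:
    - [0.0009,0,-0.0018]
    - [0.0009,0,-0.0018]
    - [0.0009,0,-0.0018]
  delta_rot:
    - [0,0,0]
    - [0,0,0]
    - [0,0,0]

```text
time_s: 8.45
tcp_pos: [0.5241, 0.091, 0.1021]
eef_rot: [179.9, -14.2, -12.0]
contact_force: [-0.5, 0.2, 1.2]
gripper_width: 0.0004
gripper_force: 0.0
```

Emit:
arm_command:
  travel:
    - [0.0009,0,-0.0018]
    - [0.0009,0,-0.0018]
    - [0.0009,0,-0.0018]
  delta_rot:
    - [0,0,0]
    - [0,0,0]
    - [0,0,0]

```text
time_s: 8.82
tcp_pos: [0.5245, 0.091, 0.1012]
eef_rot: [179.9, -14.2, -12.0]
contact_force: [-0.3, 0.3, -0.5]
gripper_width: 0.001
gripper_force: 0.0
```

Emit:
arm_command:
  travel:
    - [0,0,0.08]
    - [0,0.05,0.12]
    - [0,0.12,0.12]
    - [0,0.16,0.12]
    - [0,0.16,0.12]
    - [0,0.16,0.12]
  delta_rot:
    - [0,0,0]
    - [0,0,0]
    - [0,0,0]
    - [0,0,0]
    - [0,0,0]
    - [0,0,0]

```text
time_s: 9.57
tcp_pos: [0.5241, 0.1703, 0.1606]
eef_rot: [179.8, -14.2, -12.0]
contact_force: [-0.3, 0.0, 0.3]
gripper_width: 0.0007
gripper_force: 0.0
```

Run:
```python
from plan import *
from plant import viewer
s=r.get_state(); print(s["tcp_pos"],s["contact_force"],s["moment"])
R=Ro.from_euler("xyz",s["eef_rot"],degrees=True).as_matrix(); tip=s["tcp_pos"]+.019*R[:,2]
q=np.array([tip+a*R[:,1]+b*R[:,0] for a in(-.021,.021) for b in(-.0095,.0095)]+[tip])
new=viewer.capture("side")["img"]; np.save("n1.npy",new)
c0,c1=[cv2.convertScaleAbs(cv2.resize(i[200:260,225:285],(400,400),interpolation=cv2.INTER_CUBIC),alpha=1.8,beta=20) for i in(d["side"]["img"],new)]
print(proj("side",q).round(1).tolist())
big=cv2.resize(new[130:210,160:266],(795,600))[:]
e=cv2.resize(new[140:230,180:260],(400,450),interpolation=cv2.INTER_CUBIC)
e=cv2.convertScaleAbs(e,alpha=1.6,beta=20)
for u in (proj("side",q)-[180,140]+.5)*5: cv2.circle(e,tuple(int(v) for v in u),2,(255,0,0),-1)
cs=np.vstack([cv2.resize(c0,(225,225)),cv2.resize(c1,(225,225))])
cv2.imwrite("pics/f.png",np.hstack([e,cs])[:,:,::-1])
```

```text
[0.52406721 0.17029899 0.16060244] [-0.3017167   0.00405204  0.31694709] [0.0766172  0.81471932 0.02614644]
[[229.6, 190.1], [236.6, 186.4], [235.8, 201.7], [243.0, 197.9], [236.2, 193.9]]
```

View pics/f.png

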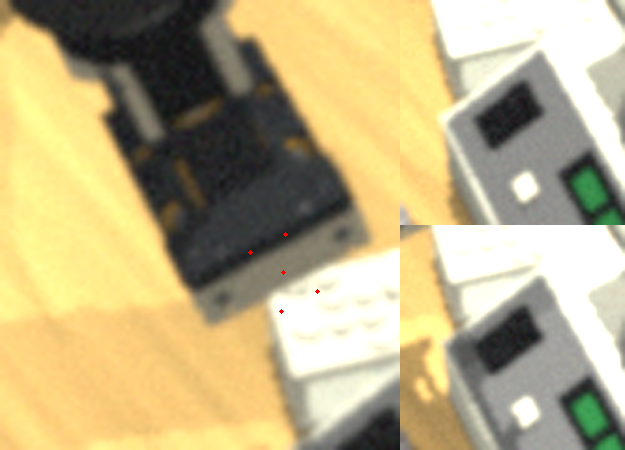

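The last picture shows the rocker unchanged, still off. The gripper ends in a plate at about side pixel (238,196), and no finger sticks out below it. I've used my picture views, so I'll measure the gripper silhouettes numerically by differencing frames.

Run:
```python
from plan import *
from plant import viewer
a=d["side"]["img"].astype(int); b=np.load("n1.npy").astype(int)
m=(np.abs(a-b).sum(2)>45)
def show(y0,y1,x0,x1):
    for y in range(y0,y1): print(y,"".join(".#"[int(v)] for v in m[y,x0:x1]))
print("start pose, cols 15..75"); show(100,150,15,76)
print("now, cols 200..265"); show(178,222,200,266)
```

```text
start pose, cols 15..75
100 .........................................###..###############
101 ...............................#..........###################
102 ...................................##.....###################
103 .................................####.....###################
104 ............................##########.....##################
105 .....................#################.....##################
106 ...#...........########################...###################
107 ..........#############################.#####################
108 ...##########################################################
109 .################################.###########################
110 .############################################################
111 ..#########################################################..
112 ...######.#############################################......
113 ....#####.##########################################.........
114 ....#############################################............
115 .....##..#####################################...............
116 .......###.#####
[... 4666 characters left out ...]
.............................................................
213 ..................................................................
214 ..................................................................
215 ................................................#.###.............
216 ..............................................##.#..##............
217 ...............................................##.#...............
218 ...........................................#.#...#................
219 ...........................................#.#.##.................
220 .............................................##...................
221 ............................................####..................
```

Run:
```python
from plan import *
s=r.get_state(); A=Ro.from_euler("xyz",s["eef_rot"],degrees=True)
B=Ro.from_euler("z",55,degrees=True)*Ro.from_euler("x",np.pi)
print(s["joints"].round(1),((B*A.inv()).as_rotvec(degrees=True)/90).round(3),((np.array([.42,.28,.17])-s["tcp_pos"])/.5).round(3))
```

```text
[ 46.3   5.2 -37.4  18.5 -41.4  18.3] [-0.06   0.156  0.741] [-0.208  0.22   0.019]
```

Emit:
arm_command:
  travel:
    - [-0.05,0.05,0.05]
    - [-0.1,0.1,0.05]
    - [-0.15,0.15,0.05]
    - [-0.2,0.2,0.05]
    - [-0.2,0.22,0.04]
    - [-0.2,0.22,0.02]
    - [-0.2,0.22,0.02]
    - [-0.2,0.22,0.02]
    - [-0.2,0.22,0.02]
    - [-0.2,0.22,0.02]
  delta_rot:
    - [-0.01,0.02,0.1]
    - [-0.02,0.04,0.2]
    - [-0.03,0.07,0.3]
    - [-0.04,0.09,0.41]
    - [-0.045,0.11,0.52]
    - [-0.05,0.13,0.63]
    - [-0.06,0.156,0.741]
    - [-0.06,0.156,0.741]
    - [-0.06,0.156,0.741]
    - [-0.06,0.156,0.741]

```text
time_s: 10.88
tcp_pos: [0.4243, 0.2806, 0.1714]
eef_rot: [-180.0, -0.1, 54.9]
contact_force: [0.0, -0.2, 0.6]
gripper_width: 0.0005
gripper_force: 0.0
```

Run:
```python
from plan import *
from plant import viewer
s=r.get_state(); print(s["tcp_pos"],s["eef_rot"],s["contact_force"],s["moment"])
b=viewer.capture("side")["img"]; np.save("n2.npy",b)
R=Ro.from_euler("xyz",s["eef_rot"],degrees=True).as_matrix(); z=R[:,2]
ax=np.array([s["tcp_pos"]+k*z for k in(-.047,-.02,0,.01,.019)]); print(proj("side",ax).round(1).tolist())
tip=ax[-1]; print("corners",proj("side",np.array([tip+a*R[:,1]+c*R[:,0] for a in(-.021,.021) for c in(-.0095,.0095)])).round(1).tolist())
m=np.abs(d["side"]["img"].astype(int)-b).sum(2)>45
u=proj("side",tip[None])[0].astype(int); x0=u[0]-35
print("x0",x0)
for y in range(u[1]-32,u[1]+12): print(y,"".join(".#"[int(v)] for v in m[y,x0:x0+70]))
```

```text
[0.42433837 0.28057953 0.17135926] [-1.79994259e+02 -6.69071594e-02  5.48846968e+01] [ 0.04820383 -0.15115965  0.55623374] [-0.09562003 -0.06345641 -0.00208299]
[[168.7, 163.1], [171.0, 171.7], [172.7, 177.8], [173.5, 180.8], [174.2, 183.5]]
corners [[164.9, 186.6], [166.0, 181.0], [182.4, 186.1], [183.4, 180.5]]
x0 139
151 ####################################################################..
152 ####################################################################..
153 #.##############################################.....###############..
154 ........######################################........##############..
155 ........####################################..........##############..
156 ........####################################...........############...
157 ........#####################################......################...
158 ........###########################################################...
159 ..#################################################################...
160 ###################################################################...
161 ########################
[... 1821 characters left out ...]
.........................
186 ......................................................................
187 ......................................................................
188 ......................................................................
189 ......................................................................
190 ......................................................................
191 ......................................................................
192 ......................................................................
193 ......................................................................
194 ......................................................................
```

Run:
```python
from plan import *
from plant import viewer
s=r.get_state(); b=viewer.capture("top")["img"]; np.save("n2t.npy",b)
R=Ro.from_euler("xyz",s["eef_rot"],degrees=True).as_matrix()
q=np.array([s["tcp_pos"]-.047*R[:,2]+a*R[:,1]+c*R[:,0] for a in(-.0965,-.0775,.0775,.0965) for c in(-.039,.039)]+[s["tcp_pos"]-.047*R[:,2],s["tcp_pos"]+.019*R[:,2]])
P=proj("top",q); print(P.round(1).tolist())
m=b.astype(int).sum(2)<150
x0=int(P[:,0].min())-12;y0=int(P[:,1].min())-12
print(x0)
for y in range(y0,int(P[:,1].max())+14): print(y,"".join(".#"[int(v)] for v in m[y,x0:x0+110]))
```

```text
[[170.5, 317.3], [144.1, 296.7], [175.7, 310.5], [149.3, 290.0], [217.0, 255.7], [190.8, 236.1], [222.0, 249.2], [195.8, 229.7], [183.4, 272.7], [189.5, 273.5]]
132
217 ..............................................................................................................
218 ..............................................................................................................
219 ..............................................................................................................
220 ..............................................................................................................
221 ..............................................................................................................
222 ..............................................................................................................
223 ..............................................................................................................
224 ..............................................................................................................
225 ...........
[... 11474 characters left out ...]
..........
325 ..............................................................................................................
326 ..............................................................................................................
327 ..............................................................................................................
328 ..............................................................................................................
329 ..............................................................................................................
330 ..............................................................................................................
```

Emit:
arm_command:
  travel:
    - [0,0,-0.1]
    - [0,0,-0.2]
    - [0,0,-0.264]
    - [0,0,-0.284]
    - [0,0,-0.294]
    - [0,0,-0.294]
  delta_rot:
    - [0,0,0]
    - [0,0,0]
    - [0,0,0]
    - [0,0,0]
    - [0,0,0]
    - [0,0,0]

```text
time_s: 11.72
tcp_pos: [0.425, 0.2816, 0.0251]
eef_rot: [-180.0, -0.1, 55.0]
contact_force: [0.0, -0.0, 0.2]
gripper_width: 0.0005
gripper_force: 0.0
```

Emit:
arm_command:
  travel:
    - [0,0,-0.005]
    - [0,0,-0.01]
    - [0,0,-0.01]
  delta_rot:
    - [0,0,0]
    - [0,0,0]
    - [0,0,0]

```text
time_s: 12.1
tcp_pos: [0.4246, 0.281, 0.0194]
eef_rot: [-180.0, -0.0, 55.0]
contact_force: [0.1, -0.3, -0.2]
gripper_width: 0.0003
gripper_force: 0.0
```

Emit:
arm_command:
  travel:
    - [0,0,-0.003]
    - [0,0,-0.006]
    - [0,0,-0.006]
  delta_rot:
    - [0,0,0]
    - [0,0,0]
    - [0,0,0]

```text
time_s: 12.48
tcp_pos: [0.4245, 0.2809, 0.0161]
eef_rot: [-180.0, -0.0, 55.0]
contact_force: [0.1, 0.0, -0.0]
gripper_width: 0.0005
gripper_force: 0.0
```

Emit:
arm_command:
  travel:
    - [0,0,-0.003]
    - [0,0,-0.006]
    - [0,0,-0.006]
  delta_rot:
    - [0,0,0]
    - [0,0,0]
    - [0,0,0]

```text
time_s: 12.85
tcp_pos: [0.4245, 0.2809, 0.0131]
eef_rot: [-180.0, -0.0, 55.0]
contact_force: [1.0, 0.1, -0.4]
gripper_width: 0.0007
gripper_force: 0.0
```

Emit:
arm_command:
  travel:
    - [0,0,-0.003]
    - [0,0,-0.006]
    - [0,0,-0.006]
  delta_rot:
    - [0,0,0]
    - [0,0,0]
    - [0,0,0]

```text
time_s: 13.22
tcp_pos: [0.4245, 0.2809, 0.0101]
eef_rot: [-180.0, -0.0, 55.0]
contact_force: [-0.0, 0.4, -0.0]
gripper_width: 0.0005
gripper_force: 0.0
```

Emit:
arm_command:
  travel:
    - [0,0,-0.003]
    - [0,0,-0.006]
    - [0,0,-0.006]
  delta_rot:
    - [0,0,0]
    - [0,0,0]
    - [0,0,0]

```text
time_s: 13.6
tcp_pos: [0.4245, 0.2809, 0.0071]
eef_rot: [-180.0, -0.0, 55.0]
contact_force: [0.8, -0.8, -0.3]
gripper_width: 0.0003
gripper_force: 0.0
```

Emit:
arm_command:
  travel:
    - [0,0,-0.003]
    - [0,0,-0.006]
    - [0,0,-0.006]
  delta_rot:
    - [0,0,0]
    - [0,0,0]
    - [0,0,0]

```text
time_s: 13.98
tcp_pos: [0.4245, 0.2809, 0.0041]
eef_rot: [-180.0, -0.0, 55.0]
contact_force: [0.1, -0.2, -0.6]
gripper_width: 0.0004
gripper_force: 0.0
```

Emit:
arm_command:
  travel:
    - [0,0,-0.003]
    - [0,0,-0.006]
    - [0,0,-0.006]
  delta_rot:
    - [0,0,0]
    - [0,0,0]
    - [0,0,0]

```text
time_s: 14.35
tcp_pos: [0.4245, 0.2809, 0.0011]
eef_rot: [-180.0, -0.0, 55.0]
contact_force: [-0.5, -0.5, -0.7]
gripper_width: -0.0
gripper_force: 0.0
```

Run:
```python
from plan import *
from plant import viewer
s=r.get_state(); print(s["tcp_pos"],s["contact_force"],s["joint_torque"].round(1))
b=viewer.capture("side")["img"]; np.save("n3.npy",b)
R=Ro.from_euler("xyz",s["eef_rot"],degrees=True).as_matrix(); z=R[:,2]
ax=np.array([s["tcp_pos"]+k*z for k in(-.047,0,.019)]+[[*s["tcp_pos"][:2],0]]); print(proj("side",ax).round(1).tolist())
m=np.abs(d["side"]["img"].astype(int)-b).sum(2)
u=proj("side",ax[1:2])[0].astype(int); x0=u[0]-35
print("x0",x0)
g=b.astype(int).sum(2)
for y in range(u[1]-26,u[1]+12): print(y,"".join(".#"[int(v)] for v in (m[y,x0:x0+70]>45)), " ".join(f"{v//3:3d}" for v in g[y,x0+20:x0+50:2]))
```

```text
[0.42447031 0.28088487 0.00107834] [-0.51718865 -0.49281126 -0.68903358] [  0.  -46.3  17.7   4.1   0.1   0. ]
[[181.9, 212.2], [185.1, 223.9], [186.3, 228.5], [185.2, 224.2]]
x0 150
197 ###################################################.################..  39  54  64  64  65  66  52  21   5  13  16  14  53  91  94
198 ##############################################.......###############..  56  47  62  65  65  64  53  19   6  13  21  20  62 105 107
199 ##############################################.....#.###############..  66  50  60  66  65  65  59  17   3  14  20  18  63 105 103
200 ####################################################################..  69  60  67  66  67  67  60  20   9  11  16  15  45  81  75
201 ####################################################################..  67  66  66  68  64  64  55  16   7  10  11   7  26  48  41
202 ###################################################################...  61  63  63  58  57  52  46  17   9   9  14  13  18  26  26
203 ###################################################################...  41  44  44  39  37  31  27  13 
[... 3512 characters left out ...]
9  61  70  60  54  54  79
230 ################################################............##########  48  56  55  54  55  54  57  58  64  68  77  65  63  67 103
231 ###############################################........##..###########  51  54  54  57  56  58  66  67  68  76  79  75  70  85 122
232 ###############################################..#####.#...###########  49  52  54  53  54  55  64  69  73  78  80  79  75  98 128
233 ###############################################..####.#....###########  44  53  55  56  57  52  60  72  73  78  80  79  76  99 129
234 ###############################################..##..##.....##########  46  49  52  58  55  56  57  68  69  74  78  77  75  97 128
```

Emit:
arm_command:
  travel:
    - [0,0,-0.002]
    - [0,0,-0.002]
  delta_rot:
    - [0,0,0]
    - [0,0,0]

```text
time_s: 14.65
tcp_pos: [0.4245, 0.2809, 0.0002]
eef_rot: [-180.0, -0.0, 55.0]
contact_force: [-1.3, 0.3, -0.3]
gripper_width: 0.0005
gripper_force: 0.0
```

Emit:
arm_command:
  travel:
    - [0,0,-0.002]
    - [0,0,-0.002]
  delta_rot:
    - [0,0,0]
    - [0,0,0]

```text
time_s: 14.9
tcp_pos: [0.4245, 0.2809, -0.0008]
eef_rot: [-180.0, -0.0, 55.0]
contact_force: [-0.1, -0.7, 0.3]
gripper_width: 0.0002
gripper_force: 0.0
```

Emit:
arm_command:
  travel:
    - [0,0,-0.002]
    - [0,0,-0.002]
  delta_rot:
    - [0,0,0]
    - [0,0,0]

```text
time_s: 15.15
tcp_pos: [0.4246, 0.281, -0.0011]
eef_rot: [-180.0, -0.1, 55.0]
contact_force: [-3.0, -1.1, 9.0]
gripper_width: 0.0005
gripper_force: 4.5
```

Emit:
arm_command:
  travel:
    - [0,0,-0.002]
    - [0,0,-0.002]
  delta_rot:
    - [0,0,0]
    - [0,0,0]

```text
time_s: 15.4
tcp_pos: [0.4246, 0.281, -0.0012]
eef_rot: [-180.0, -0.1, 55.1]
contact_force: [-6.4, -3.2, 21.4]
gripper_width: 0.0002
gripper_force: 10.7
```

Emit:
arm_command:
  travel:
    - [0,0,-0.002]
    - [0,0,-0.002]
  delta_rot:
    - [0,0,0]
    - [0,0,0]

```text
time_s: 15.65
tcp_pos: [0.4246, 0.281, -0.0013]
eef_rot: [180.0, -0.1, 55.1]
contact_force: [-10.6, -4.5, 33.5]
gripper_width: 0.0007
gripper_force: 16.9
```

Run:
```python
from plan import *
from plant import viewer
s=r.get_state(); b=viewer.capture("side")["img"]; t=viewer.capture("top")["img"]; np.save("n4t.npy",t)
g=b.astype(int).sum(2)//3
print("cols",list(range(172,200)))
for y in range(214,232): print(y," ".join(f"{v:3d}" for v in g[y,172:200]))
R=Ro.from_euler("xyz",s["eef_rot"],degrees=True).as_matrix(); o=np.array([*s["tcp_pos"][:2],0])
print("pred near edge mid, corners",proj("side",np.array([o-.0095*R[:,0]]+[o-.0095*R[:,0]+a*R[:,1] for a in(-.018,.018)]+[o+.0095*R[:,0]])).round(1).tolist(),s["tcp_pos"])
```

```text
cols [172, 173, 174, 175, 176, 177, 178, 179, 180, 181, 182, 183, 184, 185, 186, 187, 188, 189, 190, 191, 192, 193, 194, 195, 196, 197, 198, 199]
214   6  12  13  14  24  37  41  31  15  12  12  12  11   9  11  10  12  11  11  24  52  80  91  93  93  93  94  97
215  10  13   9  12  21  42  53  41  19  11  10  10  10  10  10   7  10  14  10  27  62  96 106 106 105 103 105 108
216   8   9  12  10  22  40  55  47  26  11   8  10   8  11  15  12  13  11  16  34  66 101 109 108 109 107 107 106
217  30  29  30  27  29  47  58  54  36  15   8  17  26  29  30  28  29  30  40  54  80 104 109 108 108 110 106 108
218  70  70  68  57  53  57  64  60  47  24  13  23  39  52  53  53  50  55  59  80  98 108 110 108 111 107 104 105
219  96  98  92  79  68  65  66  59  52  34  15  21  42  59  64  64  63  59  66  84  99 105 103 103 103 102 104 108
220 105 103  97  86  76  66  65  64  55  37  18  15  32  47  62  67  66  59  61  72  76  79  79  81  77  80  89 102
221  97  84  78  73  67  66  65  64  60  47  21  10  20  42  60  66  68  62  55  56  62  61  60  61  59  62  76  95
222  78  63  57  57  58  6
[... 564 characters left out ...]
7  56  55  55  53  56  54  56  57  54  47  42  41  53  62  61  58  58  57  55  57  51  57  54  57  58  59
228  57  56  55  56  57  54  56  55  53  55  53  55  52  57  57  61  62  61  62  58  55  54  56  54  56  62  67  70
229  55  55  56  54  53  52  54  55  55  53  54  56  56  58  58  61  62  66  69  62  57  55  54  56  59  75  92  98
230  57  53  56  56  55  56  53  54  54  56  57  56  58  62  62  63  68  76  76  71  62  59  59  58  68  89 111 115
231  54  53  55  55  55  55  56  55  56  59  62  66  66  69  69  73  77  79  79  79  74  71  68  70  85 108 123 127
pred near edge mid, corners [[184.8, 226.9], [178.0, 227.1], [191.6, 226.7], [185.6, 221.4]] [ 0.42464223  0.28104755 -0.00127845]
```

The tip touched the bench at TCP z = -1 mm, and its lateral position matches the prediction. So the fingertips sit at about the reported TCP, not 19 mm ahead of it. I'll set that in the planner and use a vertical tool.

Emit:
arm_command:
  travel:
    - [0,0,0.1]
    - [0,0,0.2]
    - [0,0,0.3]
    - [0.05,-0.05,0.38]
    - [0.1,-0.15,0.38]
    - [0.15,-0.25,0.38]
    - [0.15,-0.35,0.38]
    - [0.15,-0.36,0.36]
    - [0.15,-0.36,0.36]
    - [0.15,-0.36,0.36]
  delta_rot:
    - [0,0,0]
    - [0,0,-0.1]
    - [0,0,-0.2]
    - [0,0,-0.3]
    - [0,0,-0.4]
    - [0,0,-0.5]
    - [0,0,-0.6]
    - [0,0,-0.7]
    - [0,0,-0.744]
    - [0,0,-0.744]

```text
time_s: 17.0
tcp_pos: [0.4995, 0.1007, 0.1762]
eef_rot: [-180.0, -0.0, -11.9]
contact_force: [0.4, 0.2, -0.2]
gripper_width: 0.0006
gripper_force: 0.0
```

```bash
sed -i 's/tips=.019/tips=-.001/' plan.py; python3 -c "
from plan import *
s=r.get_state();print(s['joints'].round(1),s['tcp_pos'],s['eef_rot'],s['contact_force'])
for h in(.05,.025,.015,.010,.0055,.0045): edge(p[4]+.013,.078,h,0)"
```

```text
[ 33.5   7.2 -24.    0.  -58.8  44.6] [0.49947225 0.10067819 0.17617713] [-1.79980984e+02 -3.01953856e-02 -1.19278465e+01] [ 0.36846657  0.2345203  -0.17223974]
h 0.05 tcp [0.5032 0.0948 0.1342] travel [ 0.0074 -0.0118 -0.084 ] rot [-0.0001  0.0004 -0.0007]
h 0.025 tcp [0.5149 0.0923 0.1123] travel [ 0.0309 -0.0167 -0.1279] rot [-0.0001  0.0004 -0.0007]
h 0.015 tcp [0.5196 0.0913 0.1035] travel [ 0.0403 -0.0187 -0.1454] rot [-0.0001  0.0004 -0.0007]
h 0.01 tcp [0.5219 0.0908 0.0991] travel [ 0.0449 -0.0197 -0.1542] rot [-0.0001  0.0004 -0.0007]
h 0.0055 tcp [0.5241 0.0904 0.0951] travel [ 0.0492 -0.0206 -0.1621] rot [-0.0001  0.0004 -0.0007]
h 0.0045 tcp [0.5245 0.0903 0.0943] travel [ 0.0501 -0.0208 -0.1638] rot [-0.0001  0.0004 -0.0007]
```

Emit:
arm_command:
  travel:
    - [0.0074,-0.0118,-0.084]
    - [0.031,-0.0167,-0.128]
    - [0.0403,-0.0187,-0.1454]
    - [0.0449,-0.0197,-0.1542]
    - [0.0449,-0.0197,-0.1542]
  delta_rot:
    - [0,0,0]
    - [0,0,0]
    - [0,0,0]
    - [0,0,0]
    - [0,0,0]

```text
time_s: 17.62
tcp_pos: [0.5223, 0.0913, 0.0996]
eef_rot: [-180.0, -0.1, -11.9]
contact_force: [-0.4, -0.2, -0.3]
gripper_width: 0.0005
gripper_force: 0.0
```

Emit:
arm_command:
  travel:
    - [0.002,-0.0004,-0.004]
    - [0.0043,-0.0009,-0.0079]
    - [0.0043,-0.0009,-0.0079]
  delta_rot:
    - [0,0,0]
    - [0,0,0]
    - [0,0,0]

```text
time_s: 18.0
tcp_pos: [0.5247, 0.0909, 0.0956]
eef_rot: [-179.9, -0.1, -11.9]
contact_force: [1.1, -0.1, 2.7]
gripper_width: 0.0006
gripper_force: 1.1
```

Emit:
arm_command:
  travel:
    - [0.0009,-0.0002,-0.0017]
    - [0.0009,-0.0002,-0.0017]
  delta_rot:
    - [0,0,0]
    - [0,0,0]

```text
time_s: 18.25
tcp_pos: [0.5251, 0.0908, 0.0949]
eef_rot: [-179.9, -0.1, -11.9]
contact_force: [-1.3, 0.4, 6.5]
gripper_width: 0.0006
gripper_force: 2.9
```

Emit:
arm_command:
  travel:
    - [0.0009,-0.0002,-0.0017]
    - [0.0009,-0.0002,-0.0017]
  delta_rot:
    - [0,0,0]
    - [0,0,0]

```text
time_s: 18.5
tcp_pos: [0.5254, 0.0908, 0.0945]
eef_rot: [-179.9, -0.1, -11.9]
contact_force: [-3.7, 1.7, 11.8]
gripper_width: 0.0008
gripper_force: 6.2
```

Emit:
arm_command:
  travel:
    - [0.0009,-0.0002,-0.0017]
    - [0.0009,-0.0002,-0.0017]
  delta_rot:
    - [0,0,0]
    - [0,0,0]

```text
time_s: 18.75
tcp_pos: [0.5256, 0.0907, 0.0942]
eef_rot: [-179.9, -0.1, -11.9]
contact_force: [-7.3, 2.4, 18.2]
gripper_width: 0.0005
gripper_force: 9.9
```

Emit:
arm_command:
  travel:
    - [-0.02,0.004,0.04]
    - [-0.05,0.01,0.1]
    - [-0.1,0.05,0.2]
    - [-0.1,0.15,0.26]
    - [-0.1,0.2,0.26]
    - [-0.1,0.2,0.26]
  delta_rot:
    - [0,0,0]
    - [0,0,0]
    - [0,0,0]
    - [0,0,0]
    - [0,0,0]
    - [0,0,0]

```text
time_s: 19.5
tcp_pos: [0.475, 0.1917, 0.2224]
eef_rot: [-180.0, -0.0, -11.8]
contact_force: [-0.3, 0.0, -0.3]
gripper_width: 0.0005
gripper_force: 0.0
```

Run:
```python
from plan import *
from plant import viewer
print(r.get_state()["tcp_pos"])
b=viewer.capture("side")["img"]; np.save("n5.npy",b)
for i in(d["side"]["img"],np.load("n1.npy"),b):
    g=i.astype(int).sum(2)//3; print(); [print(y," ".join(f"{v:3d}" for v in g[y,243:267])) for y in range(219,243,1)]
s=r.get_state(); a=p[3]
for zc in(.26,.215,.2): plan(lidp(0,.125,0,zc-.105),0)
for l in(.12,.15): print(world(p,[lidp(a,l,0,.023),lidp(0,l,0,.023)]).round(4))
```

```text
[0.4750058  0.19174928 0.22236554]

219 121 120 120 122 118 120 124 132 136 136 123 105  87  73  68  69  67  70  68  68  69  70  78 104
220 121 121 121 121 123 130 133 138 131 112  94  79  72  65  63  64  64  68  69  67  68  69  71  88
221 119 121 121 122 125 137 139 132 110  85  75  66  63  55  46  46  56  65  68  67  68  68  69  75
222 117 119 122 129 135 132 123 104  83  71  65  56  44  33  23  27  44  61  67  69  68  69  71  70
223 113 118 125 131 130 114  94  80  70  67  55  38  22  16  10  18  34  53  68  70  69  69  67  69
224 104 126 135 128 108  88  74  69  65  56  41  24  11   9  10  12  21  47  61  68  68  67  69  69
225 116 129 124 108  87  73  68  63  58  42  25  11  11  12  11  12  17  34  53  67  69  69  66  69
226 120 114  98  81  72  68  65  55  38  22  15  17  15   8   4   6   9  24  44  61  68  70  71  71
227 105  85  75  72  67  59  51  34  23  10   8  13  12   8   5   3  11  14  34  54  65  66  70  68
228  84  74  66  64  55  39  28  12  11   6   7  12   8   8   8   3   7   8  19  35  56  67  67  67
229  72  69  64  55  38  22  14  11  11   6   7   5   5  12   5 
[... 5892 characters left out ...]
6  75  76  77  74  73  77  78  77  75  76  76
241  81  77  76  75  73  71  68  73  75  77  77  77  77  76  76  75  76  76  76  78  78  76  78  77
242  86  75  77  77  78  74  76  76  77  74  76  77  75  79  78  78  77  76  77  77  77  77  77  77
tcp goal [0.5686 0.0012 0.259 ] travel [ 0.1876 -0.3791  0.074 ] rot [ 0.0002 -0.0003 -0.0014] z [-0. -0. -1.]
tcp goal [0.5686 0.0012 0.214 ] travel [ 0.1876 -0.3791 -0.016 ] rot [ 0.0002 -0.0003 -0.0014] z [-0. -0. -1.]
tcp goal [0.5686 0.0012 0.199 ] travel [ 0.1876 -0.3791 -0.046 ] rot [ 0.0002 -0.0003 -0.0014] z [-0. -0. -1.]
[[ 5.997e-01 -5.400e-03  1.839e-01]
 [ 5.735e-01  1.000e-04  1.280e-01]]
[[0.5741 0.     0.1986]
 [0.5442 0.0064 0.128 ]]
```

Run:
```python
from plan import *
s=r.get_state(); a0=p[3]; print(s["tcp_pos"])
for a,l in[(a0,.045),(a0,.008),(a0,0),(.4,0),(.3,0),(.2,0),(.1,0),(.03,0),(0,0)]:
    c=np.array(lidp(a,.12,0,.023))+[.0095*a/a0,0,l-.001]; w=world(p,[c])[0]
    print(round(a,2),w.round(4),((w-s["tcp_pos"])/.5).round(4))
```

```text
[0.47484256 0.19072628 0.22201403]
0.51 [ 0.609  -0.0074  0.2279] [ 0.2682 -0.3963  0.0118]
0.51 [ 0.609  -0.0074  0.1909] [ 0.2682 -0.3963 -0.0622]
0.51 [ 0.609  -0.0074  0.1829] [ 0.2682 -0.3963 -0.0782]
0.4 [ 0.5988 -0.0052  0.1719] [ 0.2479 -0.3919 -0.1002]
0.3 [ 0.5909 -0.0036  0.1614] [ 0.232  -0.3886 -0.1212]
0.2 [ 0.584  -0.0021  0.1504] [ 0.2182 -0.3856 -0.1433]
0.1 [ 0.5782 -0.0009  0.1389] [ 0.2067 -0.3832 -0.1663]
0.03 [ 5.748e-01 -1.000e-04  1.306e-01] [ 0.1999 -0.3817 -0.1828]
0 [5.735e-01 1.000e-04 1.270e-01] [ 0.1974 -0.3812 -0.19  ]
```

Emit:
arm_command:
  travel:
    - [0.05,-0.05,0.08]
    - [0.12,-0.15,0.1]
    - [0.2,-0.25,0.1]
    - [0.26,-0.34,0.1]
    - [0.268,-0.396,0.08]
    - [0.268,-0.396,0.012]
    - [0.268,-0.396,-0.04]
    - [0.268,-0.396,-0.062]
    - [0.268,-0.396,-0.062]
  delta_rot:
    - [0,0,0]
    - [0,0,0]
    - [0,0,0]
    - [0,0,0]
    - [0,0,0]
    - [0,0,0]
    - [0,0,0]
    - [0,0,0]
    - [0,0,0]

```text
time_s: 20.68
tcp_pos: [0.609, -0.0082, 0.191]
eef_rot: [180.0, 0.1, -12.0]
contact_force: [-0.5, 0.1, -0.5]
gripper_width: 0.0004
gripper_force: 0.0
```

Emit:
arm_command:
  travel:
    - [0,0,-0.008]
    - [0,0,-0.016]
    - [-0.01,0.002,-0.027]
    - [-0.02,0.004,-0.038]
    - [-0.028,0.006,-0.048]
    - [-0.036,0.008,-0.059]
    - [-0.036,0.008,-0.059]
  delta_rot:
    - [0,0,0]
    - [0,0,0]
    - [0,0,0]
    - [0,0,0]
    - [0,0,0]
    - [0,0,0]
    - [0,0,0]

```text
time_s: 21.55
tcp_pos: [0.5904, -0.0035, 0.1614]
eef_rot: [180.0, 0.1, -11.9]
contact_force: [0.9, -0.0, 0.5]
gripper_width: 0.0003
gripper_force: 0.1
```

Emit:
arm_command:
  travel:
    - [-0.007,0.0015,-0.011]
    - [-0.014,0.003,-0.022]
    - [-0.02,0.004,-0.033]
    - [-0.025,0.0055,-0.045]
    - [-0.029,0.006,-0.054]
    - [-0.032,0.007,-0.061]
    - [-0.034,0.0075,-0.068]
    - [-0.034,0.0075,-0.068]
  delta_rot:
    - [0,0,0]
    - [0,0,0]
    - [0,0,0]
    - [0,0,0]
    - [0,0,0]
    - [0,0,0]
    - [0,0,0]
    - [0,0,0]

```text
time_s: 22.55
tcp_pos: [0.5736, 0.0001, 0.1275]
eef_rot: [180.0, 0.1, -11.9]
contact_force: [0.2, -0.1, -0.4]
gripper_width: 0.0006
gripper_force: 0.1
```

Emit:
arm_command:
  travel:
    - [0,0,-0.002]
    - [0,0,-0.002]
  delta_rot:
    - [0,0,0]
    - [0,0,0]

```text
time_s: 22.8
tcp_pos: [0.5738, 0.0001, 0.1269]
eef_rot: [-180.0, 0.0, -11.9]
contact_force: [-2.9, 0.8, 2.3]
gripper_width: 0.0005
gripper_force: 1.4
```

Emit:
arm_command:
  travel:
    - [0,0,-0.002]
    - [0,0,-0.002]
  delta_rot:
    - [0,0,0]
    - [0,0,0]

```text
time_s: 23.05
tcp_pos: [0.5738, 0.0, 0.1268]
eef_rot: [-180.0, 0.0, -11.9]
contact_force: [-5.3, 0.8, 9.8]
gripper_width: 0.0008
gripper_force: 5.2
```

Stiff contact is starting at z ≈ 0.127, the shut height. I'll press a bit harder to seat it.

Emit:
arm_command:
  travel:
    - [0,0,-0.003]
    - [0,0,-0.003]
    - [0,0,-0.003]
  delta_rot:
    - [0,0,0]
    - [0,0,0]
    - [0,0,0]

```text
time_s: 23.42
tcp_pos: [0.5739, 0.0, 0.1267]
eef_rot: [-180.0, -0.0, -11.9]
contact_force: [-8.8, 1.6, 21.0]
gripper_width: 0.0004
gripper_force: 10.5
```

Emit:
arm_command:
  travel:
    - [0,0,0.04]
    - [0,0,0.12]
    - [-0.08,-0.04,0.16]
    - [-0.17,-0.08,0.16]
    - [-0.22,-0.11,0.16]
    - [-0.22,-0.11,0.16]
  delta_rot:
    - [0,0,0]
    - [0,0,0]
    - [0,0,0]
    - [0,0,0]
    - [0,0,0]
    - [0,0,0]

```text
time_s: 24.18
tcp_pos: [0.4629, -0.0556, 0.205]
eef_rot: [-179.9, -0.1, -12.0]
contact_force: [0.3, -0.1, 0.6]
gripper_width: 0.0006
gripper_force: 0.0
```

Run:
```python
from plan import *
from plant import viewer
s=r.get_state(); print(s["joints"].round(1),s["tcp_pos"],s["contact_force"])
# lid check: window ellipse centre in side view vs prediction for shut lid
b=viewer.capture("side")["img"]; np.save("n6.npy",b)
W0=world(p,[lidp(0,p[7],0,.023)]); u=proj("side",W0)[0]; print("window pred shut",u.round(1))
h=cv2.cvtColor(b,cv2.COLOR_RGB2HSV).astype(int); bb=b.astype(int)
m=((bb[...,2]-bb[...,0]>-2)&(bb.sum(2)>200)&(bb.sum(2)<420)).astype(np.uint8)
m[:int(u[1])-40]=0;m[int(u[1])+40:]=0;m[:,:int(u[0])-45]=0;m[:,int(u[0])+45:]=0
n,L,st,ce=cv2.connectedComponentsWithStats(m); k=st[1:,4].argsort()[::-1][:3]+1; print(st[k].tolist(),ce[k].round(1).tolist())
for hh in(.06,.03,.015,.009,.004,.003): edge(p[6]+.004,-.078,hh,0)
```

```text
[ 17.4   1.3 -26.4  -0.  -62.2  60.6] [ 0.46292565 -0.05561878  0.20495678] [ 0.2640734  -0.06929268  0.60669042]
window pred shut [313.3 226.5]
[[294, 213, 38, 28, 739], [350, 224, 2, 4, 5], [339, 209, 3, 3, 4]] [[312.7, 226.2], [350.8, 225.4], [340.0, 210.0]]
h 0.06 tcp [ 0.4475 -0.0528  0.1326] travel [-0.0334  0.0046 -0.1449] rot [-0.0004  0.0012 -0.0002]
h 0.03 tcp [ 0.4615 -0.0558  0.1062] travel [-0.0053 -0.0013 -0.1976] rot [-0.0004  0.0012 -0.0002]
h 0.015 tcp [ 0.4686 -0.0573  0.0931] travel [ 0.0088 -0.0043 -0.2239] rot [-0.0004  0.0012 -0.0002]
h 0.009 tcp [ 0.4714 -0.0579  0.0878] travel [ 0.0144 -0.0055 -0.2344] rot [-0.0004  0.0012 -0.0002]
h 0.004 tcp [ 0.4737 -0.0584  0.0834] travel [ 0.0191 -0.0065 -0.2432] rot [-0.0004  0.0012 -0.0002]
h 0.003 tcp [ 0.4742 -0.0585  0.0825] travel [ 0.02   -0.0067 -0.245 ] rot [-0.0004  0.0012 -0.0002]
```

The lid is shut: the window centre measures (312.7, 226.2) against a predicted (313.3, 226.5). Now the start key.

Emit:
arm_command:
  travel:
    - [-0.033,0.004,-0.07]
    - [-0.033,0.0046,-0.145]
    - [-0.005,-0.0013,-0.1976]
    - [0.0088,-0.0043,-0.2239]
    - [0.0115,-0.005,-0.23]
    - [0.0115,-0.005,-0.23]
  delta_rot:
    - [0,0,0]
    - [0,0,0]
    - [0,0,0]
    - [0,0,0]
    - [0,0,0]
    - [0,0,0]

```text
time_s: 24.98
tcp_pos: [0.4706, -0.0573, 0.09]
eef_rot: [-180.0, -0.0, -11.9]
contact_force: [0.4, 0.2, 0.1]
gripper_width: 0.0006
gripper_force: 0.0
```

Emit:
arm_command:
  travel:
    - [0.0025,-0.0005,-0.0044]
    - [0.005,-0.001,-0.009]
    - [0.0076,-0.0015,-0.0132]
    - [0.0076,-0.0015,-0.0132]
  delta_rot:
    - [0,0,0]
    - [0,0,0]
    - [0,0,0]
    - [0,0,0]

```text
time_s: 25.48
tcp_pos: [0.4745, -0.058, 0.0834]
eef_rot: [-180.0, -0.1, -11.9]
contact_force: [-0.8, 1.3, 4.8]
gripper_width: 0.0006
gripper_force: 2.4
```

Emit:
arm_command:
  travel:
    - [0.0009,-0.0002,-0.0018]
    - [0.0009,-0.0002,-0.0018]
  delta_rot:
    - [0,0,0]
    - [0,0,0]

```text
time_s: 25.72
tcp_pos: [0.4748, -0.0581, 0.0829]
eef_rot: [-180.0, -0.1, -11.9]
contact_force: [-3.8, 1.7, 10.8]
gripper_width: 0.0006
gripper_force: 5.5
```

Emit:
arm_command:
  travel:
    - [0.0012,-0.0002,-0.0025]
    - [0.0012,-0.0002,-0.0025]
    - [0.0012,-0.0002,-0.0025]
  delta_rot:
    - [0,0,0]
    - [0,0,0]
    - [0,0,0]

```text
time_s: 26.1
tcp_pos: [0.4751, -0.0582, 0.0824]
eef_rot: [-180.0, -0.1, -11.9]
contact_force: [-7.4, 3.8, 21.0]
gripper_width: 0.0006
gripper_force: 11.2
```

Emit:
arm_command:
  travel:
    - [-0.01,0.002,0.018]
    - [-0.02,0.004,0.038]
    - [-0.04,0.008,0.1]
    - [-0.06,0.01,0.2]
    - [-0.06,0.01,0.26]
    - [-0.06,0.01,0.26]
    - [-0.06,0.01,0.26]
  delta_rot:
    - [0,0,0]
    - [0,0,0]
    - [0,0,0]
    - [0,0,0]
    - [0,0,0]
    - [0,0,0]
    - [0,0,0]

```text
time_s: 26.98
tcp_pos: [0.4444, -0.0533, 0.2104]
eef_rot: [-180.0, 0.0, -11.9]
contact_force: [0.1, 0.4, 0.2]
gripper_width: 0.0007
gripper_force: 0.0
```

Run:
```python
from plan import *
from plant import viewer
s=r.get_state(); print(s["time_s"],s["tcp_pos"],s["contact_force"])
b=viewer.capture("side")["img"]; a=d["side"]["img"]
# key centroids (bright on panel) before/after; bystanders by template match
for n,i in((" before",a),(" after",b)):
    m=((i.min(2)>100)).astype(np.uint8); o=[]
    for y,sz in((p[5],9),(p[5],9),(p[6],13)): pass
    for q in (pan(p[5],.024,.006),pan(p[5],-.026,.006),pan(p[6],-.078,.009)):
        u=proj("side",world(p,[q]))[0].round().astype(int); k=9; w=m[u[1]-k:u[1]+k+1,u[0]-k:u[0]+k+1]; ys,xs=np.nonzero(w); o.append((round(xs.mean()+u[0]-k,1),round(ys.mean()+u[1]-k,1),len(xs)))
    print(n,o)
for nm,(x0,y0,x1,y1) in dict(rack=(232,188,275,210),petri=(212,170,248,197),beaker=(268,155,288,182),jar=(340,280,376,325),oil=(248,310,270,340),tally=(206,248,232,275),box=(325,338,408,400)).items():
    t=a[y0:y1,x0:x1]; R_=cv2.matchTemplate(b[y0-8:y1+8,x0-8:x1+8],t,cv2.TM_CCOEFF_NORMED); _,v,_,l=cv2.minMaxLoc(R_); print(nm,round(v,2),l[0]-8,l[1]-8)
```

```text
26.975 [ 0.44442926 -0.05334307  0.21041977] [0.11400235 0.38944168 0.16546696]
 before [(np.float64(257.5), np.float64(249.6), 37), (np.float64(266.5), np.float64(265.9), 36), (np.float64(275.7), np.float64(283.6), 107)]
 after [(np.float64(250.0), np.float64(258.0), 3), (np.float64(nan), np.float64(nan), 0), (np.float64(275.4), np.float64(283.9), 114)]
rack 0.16 8 8
petri 0.13 0 0
beaker 0.46 -3 -3
jar 1.0 0 0
oil 0.79 0 0
tally 0.99 0 0
box 1.0 0 0<stdin>:10: RuntimeWarning: Mean of empty slice.
  ret = ret.dtype.type(ret / rcount)
```

```bash
python3 -c "
from plant import close_job
print(close_job())"
```

```text
the job is handed in; nothing more can be done
None
```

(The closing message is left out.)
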